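# Loosen the knurled locking ring of a vial station by two turns and press its release

## Task

The blue knurled locking ring was cracked loose by less than a quarter turn; with a fingertip against its rim, roll it on counter-clockwise (seen from above) until it is two full turns open from tight, so that its white mark meets the white index line for the second time, within about 20 degrees. Only then press the green button of the same station fully down and let it come up again. Touch only these two: the black ring stays tight, its button unpressed, both vials stay seated in their wells, and everything else stays where it stands.

Things in the scene. Friction and masses are not known exactly. Their poses are not given: they have to be found in the camera images.
- station_blue: measuring station with the blue locking ring: dark grey-blue box fixed to the bench, 220 (x) x 150 (y) mm, its flat deck at 60 mm; origin at the centre of its underside, z up, its own -x is the end with the display and the green button. In its frame the ring's axis stands at (30, 0) mm and the button at (-65, 0) mm; a white index line, 16 mm long, lies on the deck on the -x side of the ring, at (-30, 0) mm.
- blue_axis (a point): point on the blue ring's upright axis, level with the ring's top face (94 mm above the bench). The ring is upright-axed, 94 mm across over its knurl (36 upright ribs, 2 mm proud), 53 mm across inside, its rim spans heights 64 to 94 mm; the rim is free all round above the deck. It is too broad to be gripped across.
- blue_mark (a point): white mark on the blue ring's top face, 35.5 mm from its axis; it turns with the ring, and lies on the station's -x side, in line with the index line, when the ring is tight and after every full turn.
- ring_blue (a joint): turn of the blue ring in rad: 0 tight (end stop), growing counter-clockwise seen from above (loosening), 6.28 a turn; to be loosened; at the start already 0.3 to 1.4 open. It turns stiffly (about 0.06 N m, 1.3 N at the rim), stays where it is left, does not rise, and can be turned on to 20.
- release_blue (a joint): travel of the green release button of the blue ring's station in m: 0 up, 0.006 fully down; spring, 5 N when fully down, returns by itself.
- release_blue_top (a point): centre of the top of that green button (24 mm across, 70 mm above the bench, 10 mm above the deck, in a flush black bezel, pressed straight down).
- vial_blue: capped sample vial, 28 mm across, 47 mm tall, standing loose in the well at the middle of the blue ring, with its foot 64 mm and its white cap's top 111 mm above the bench; origin at the centre of its underside. Not to be lifted.
- station_black: measuring station with the black locking ring: dark grey-blue box fixed to the bench, 220 (x) x 150 (y) mm, its flat deck at 60 mm; origin at the centre of its underside, z up, its own -x is the end with the display and the green button. In its frame the ring's axis stands at (30, 0) mm and the button at (-65, 0) mm; a white index line, 16 mm long, lies on the deck on the -x side of the ring, at (-30, 0) mm.
- black_axis (a point): point on the black ring's upright axis, level with the ring's top face (94 mm above the bench). The ring is upright-axed, 94 mm across over its knurl (36 upright ribs, 2 mm proud), 53 mm across inside, its rim spans heights 64 to 94 mm; the rim is free all round above the deck. It is too broad to be gripped across.
- black_mark (a point): white mark on the black ring's top face, 35.5 mm from its axis; it turns with the ring, and lies on the station's -x side, in line with the index line, when the ring is tight and after every full turn.
- ring_black (a joint): turn of the black ring in rad: 0 tight (end stop), growing counter-clockwise seen from above (loosening), 6.28 a turn; stays tight (0). It turns stiffly (about 0.06 N m, 1.3 N at the rim), stays where it is left, does not rise, and can be turned on to 20.
- release_black (a joint): travel of the green release button of the black ring's station in m: 0 up, 0.006 fully down; spring, 5 N when fully down, returns by itself.
- release_black_top (a point): centre of the top of that green button (24 mm across, 70 mm above the bench, 10 mm above the deck, in a flush black bezel, pressed straight down).
- vial_black: capped sample vial, 28 mm across, 47 mm tall, standing loose in the well at the middle of the black ring, with its foot 64 mm and its white cap's top 111 mm above the bench; origin at the centre of its underside. Not to be lifted.
- wash_bottle: wash bottle, white with a teal cap and bent spout, 72 mm across, 208 mm tall; origin at the centre of its underside. Bystander, leave alone.
- beaker: glass beaker, 66 mm across, 80 mm tall; origin at the centre of its underside. Bystander, leave alone.
- flask: conical glass flask, 76 mm across, 108 mm tall; origin at the centre of its underside. Bystander, leave alone.
- pocket_meter: dark blue handheld meter lying flat, 170 x 75 x 32 mm; origin at the centre of its underside. Bystander, leave alone.
- spare_vial: small loose vial with a red cap standing between the two stations, 28 mm across, 47 mm tall; origin at the centre of its underside. Bystander, leave alone.

How it is judged:
By the outcome, as a careful person would: the job done as asked, in the order asked, and still so for the second after the job is handed in, with the robot touching nothing.
It also fails if it takes over 58 s, if anything falls off the work surface, if the arm or the gripper's body presses on something with over 40 N, if the wrist force passes 120 N, or if a joint passes its speed limit or range.

## Robot

A 6-joint arm with a two-finger parallel gripper is mounted at the origin on the work surface. World frame = base frame: x ahead of the robot, y to its left, z up, the work surface at z = 0. Lengths are in m, angles in degrees, forces in N, time in s.
With the tool pointing down it reaches from about 0.35 to 0.875 m from the base axis. Payload 4.2 kg.
Tool frame: the origin (TCP) lies on the front face of the gripper's body, between the roots of the fingers; the fingertips stand 70 mm ahead of it and the grasp point (between the pads) lies 51 mm ahead of it; z points along the fingers, y is the line along which they close (so a half turn about z gives the same grasp; the last joint's range is limited). The gripper opens to 87 mm and grips with 3 to 60 N. Pads are 19 mm wide; open, the fingers measure 117 mm over their backs; the gripper's body (75 mm by 190 mm) begins 51 mm behind the grasp point.
Start: joints at [-59.782, 22.042, 0.453, 0, -68.411, -14.817], TCP at [0.166, -0.603, 0.292] pointing down, gripper open.
Joint ranges: [-179.83, 179.83], [-69.29, 118.12], [-61.27, 80.66], [-181.25, 117.63], [-171.15, -9.14], [-177.46, 177.46]. Speed limits (degrees/s): [159.86, 159.86, 180, 180, 180, 180].

## Interface

Orientations are given as a 3x3 rotation matrix whose columns are the frame's x, y, z axes.
In Python, from station import r gives the robot as it stands.
- The arm moves only by the shell command python3 -m pendant 'ROWS' [OPENING]. ROWS is JSON, a list of rows, each a list of 2 entries, a list of its own where there are three numbers: the shift along the tool's x, y, z in mm, then the turn, a rotation vector about the tool's x, y, z in rad. A call has 1 to 10 rows; each row is the pose to reach, as a shift and turn from the pose commanded when the call began, along the tool's axes at that moment; what a row does not reach only later rows make up. A row lasts 1/10 s, in which the tool goes at most 50 mm and 8.59 degrees, less where a joint would pass 70% of its speed; a pose out of reach is approached as far as the arm can. A call with a gripper value outside its range is refused whole. OPENING is the opening, from 0 (shut) to 1 (fully open), set as the call begins (- or left out, the last holds). The fingers move at their own pace and stop on an object; the grip force is fixed at half the most. Time passes only in rows, so rows that repeat a pose let the fingers close. It gives the time, the measured TCP pose, the force, the opening and the grip force at its end, in the units of the state.
- r.sense(): the state, without advancing time (a new reading comes with each control period).
- r.capture(name): name is "side" or "top" or "wrist"; returns a dict with "frame" (420x560x3 uint8, red, green, blue), "vertical_fov" (degrees; the focal length in pixels is half the picture's height over the tangent of half this angle, whatever the lens; pixels are square), "cx", "cy" (the principal point, pixels), "distortion" ([k1, k2, p1, p2, k3] as OpenCV has them; the pictures are not rectified), "rvec" (rotation vector, rad) and "tvec" (3), from world to camera coordinates, as OpenCV has them. Camera axes: x right, y down, z forward; pixel columns grow to the right and rows downward; lengths in m; the calibration is good to about 2 mm. A picture is of the moment at which its call begins. There is no depth.
- r.finish_job(): hands the job in; it is judged then, once.
The state is a dict: "time_s": time; "joints": joint angles; "joint_velocities": joint speeds; "effort": joint torques, N m; "tcp_pos": TCP position; "ee_rot": TCP orientation; "wrist_force": force on the tool from outside, world axes, zero at the start; "moment": the same for the moment, N m; "gripper_width": opening from 0.0 (shut) to 1.0 (fully open); "gripper_force": force on a finger pad.
Only numpy, scipy, OpenCV 4.12 (cv2) and the standard library are available. Lean on these libraries where they do the work, as an engineer would, in place of code of your own. Each camera call takes 0.05 s, during which the arm holds its last target. There are 200 camera calls.

## Working session

There is one attempt and no reset: what is moved stays moved. The work goes in short steps, Python scripts to look and compute and a shell command to move; the robot and the scene stay as the last step left them, time stands still between calls to the robot, and variables do not carry over. Pictures are saved under pics/ and viewed, at most 10 in all, crops included, and the job is handed in when it is done.

```bash
ls; mkdir -p pics
cat > h.py <<'E'
import numpy as np, cv2
from station import r
def cap(n,png=None):
    c=r.capture(n)
    if png: cv2.imwrite('pics/'+png,cv2.cvtColor(c['frame'],cv2.COLOR_RGB2BGR))
    return c
def K(c):
    f=210/np.tan(np.radians(c['vertical_fov'])/2)
    return np.array([[f,0,c['cx']],[0,f,c['cy']],[0,0,1.]])
def onplane(c,uv,z):
    p=cv2.undistortPoints(np.array(uv,float).reshape(-1,1,2),K(c),np.array(c['distortion'])).reshape(-1,2)
    R=cv2.Rodrigues(np.array(c['rvec'],float))[0];t=np.array(c['tvec'],float).ravel()
    C=-R.T@t; d=np.c_[p,np.ones(len(p))]@R
    return C+d*((z-C[2])/d[:,2])[:,None]
def proj(c,P):
    return cv2.projectPoints(np.array(P,float).reshape(-1,1,3),np.array(c['rvec'],float),np.array(c['tvec'],float),K(c),np.array(c['distortion']))[0].reshape(-1,2)
E
python3 - <<'E'
from h import *
cap('top','top0.png');cap('side','side0.png')
s=r.sense();print(s['time_s'],s['tcp_pos'],s['ee_rot'],s['gripper_width'],s['wrist_force'])
E
```

```text
pics
0.1 [ 0.16590497 -0.60217229  0.29127311] [[-9.64130449e-01 -2.65428141e-01 -6.15856151e-04]
 [-2.65428836e-01  9.64128667e-01  1.85629293e-03]
 [ 1.01052188e-04  1.95317452e-03 -9.99998087e-01]] 0.9980302150978957 [-0.36134441  0.09243541 -0.62503525]
```

View pics/top0.png

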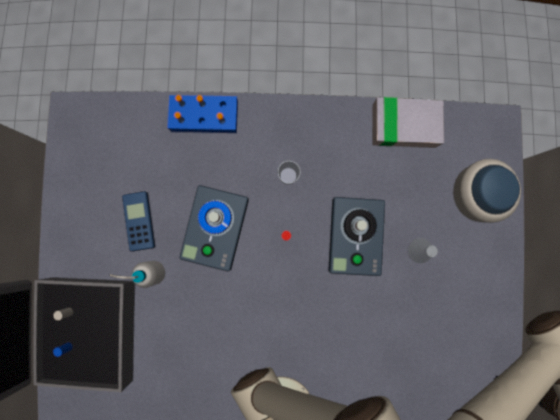

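View pics/side0.png

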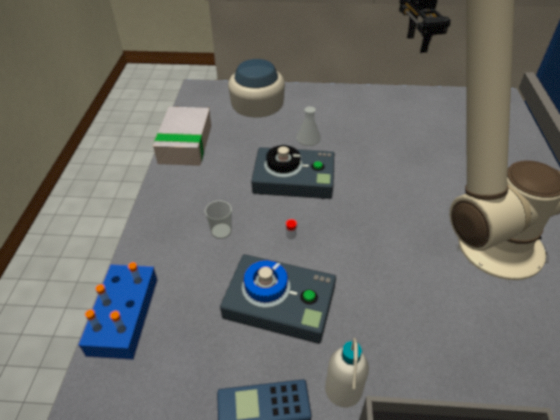

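The top view shows the blue station at about (214,228), with its ring at (214,216), button at (208,251) and the wash bottle at (145,275). The black station is at (357,236). The side view agrees, and the blue mark shows near (277,268). Next I'll measure them.

Run:
```python
from h import *
def blob(m):
    n,l,s,c=cv2.connectedComponentsWithStats(m.astype(np.uint8)); i=1+np.argmax(s[1:,4]); return c[i],s[i],l==i
for nm,roi in (('top',(180,185,250,272)),('side',(215,250,340,345))):
    c=cap(nm); f=c['frame'].astype(int); R,G,B=f[...,0],f[...,1],f[...,2]
    M=np.zeros(R.shape,bool); x0,y0,x1,y1=roi; M[y0:y1,x0:x1]=1
    bl=M&(B>150)&(R<90)&(B-R>90); gr=M&(G>90)&(R<80)&(B<110)
    cb,sb,lb=blob(bl); cg,sg,_=blob(gr)
    h=cv2.convexHull(np.argwhere(lb)[:,::-1].astype(np.int32)); e=cv2.fitEllipse(h)
    ax=onplane(c,[e[0]],.09)[0]; bt=onplane(c,[cg],.07)[0]
    print(nm,'ring',e,ax,'btn',cg,sg[4],bt,'dist',np.linalg.norm((ax-bt)[:2]), np.degrees(np.arctan2(*(ax-bt)[1::-1])))
    w=M&(R>140)&(abs(R-B)<60)&(G>140)
    n,l,s,cc=cv2.connectedComponentsWithStats(w.astype(np.uint8))
    for i in range(1,n):
        p=onplane(c,[cc[i]],.094)[0]; print('white',cc[i],s[i,4],p)
    k=cv2.resize(c['frame'][y0-10:y1+10,x0-10:x1+10],None,fx=4,fy=4,interpolation=2); cv2.imwrite(f'pics/{nm}_z.png',k[...,::-1])
    for nm2,uv,z in (('bottlecap',(139,276),.19),('red',(286,236),.047)):
        if nm=='top': print(nm2,onplane(c,[uv],z)[0])
```

```text
top ring ((213.97274780273438, 216.68849182128906), (31.912565231323242, 32.52390670776367), 42.452003479003906) [0.56164853 0.19758781 0.09      ] btn [206.71153846 249.71153846] 52 [0.4693802  0.21789838 0.07      ] dist 0.0944773235686821 -12.414250591606843
white [212.57142857 216.1978022 ] 91 [0.56269983 0.20096717 0.094     ]
white [224. 224.] 7 [0.5419268  0.16860573 0.094     ]
white [210.22222222 237.77777778] 9 [0.50296838 0.2055455  0.094     ]
white [190.47222222 251.13888889] 36 [0.46470447 0.25916724 0.094     ]
white [186. 249.] 1 [0.4702444  0.27180206 0.094     ]
white [186. 253.] 1 [0.45922981 0.27144451 0.094     ]
bottlecap [0.39959316 0.37242978 0.19      ]
red [ 0.51370632 -0.00422379  0.047     ]
side ring ((265.00469970703125, 277.5700988769531), (34.92731857299805, 42.723846435546875), 85.33075714111328) [0.56250982 0.19604065 0.09      ] btn [308.6875     294.30208333] 96 [0.46959598 0.21839937 0.07      ] dist 0.09556617568621491 -13.53036467613061
white [275.86666667 265.53333333] 15 [0.54170121 0.16612534 0.094     ]
white [264.88135593 272.10169492] 118 [0.56363301 0.1848756  0.094     ]
white [258.11111111 282.77777778] 9 [0.5752656  0.21296603 0.094     ]
white [271.29054054 298.60135135] 148 [0.54505889 0.24969422 0.094     ]
white [311.25423729 317.6779661 ] 177 [0.46411935 0.28829107 0.094     ]
```

View pics/top_z.png

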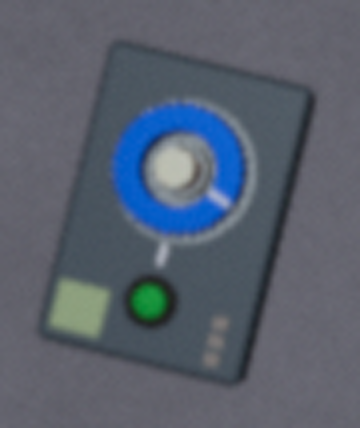

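The ring axis is at (0.562, 0.197), and the station yaw is about -13°. The axis-to-button distance is 95 mm, as it should be. The mark sits about 69° open. The button is at (0.4695, 0.218). I'll shut the gripper and move to a standoff on the ring's -y side, turning the tool so that its x is world -y and its y is world -x.

```bash
python3 -m pendant '[[[-280,298,0],[0,0,-0.65]],[[-280,298,0],[0,0,-0.65]],[[-280,298,0],[0,0,-1.302]],[[-280,298,0],[0,0,-1.302]],[[-280,298,0],[0,0,-1.302]],[[-280,298,0],[0,0,-1.302]],[[-280,298,0],[0,0,-1.302]],[[-280,298,0],[0,0,-1.302]],[[-280,298,0],[0,0,-1.302]],[[-280,298,0],[0,0,-1.302]]]' 0
python3 -c "
from h import *
s=r.sense();print(s['time_s'],s['tcp_pos'],s['ee_rot'],s['joints'])"
```

```text
time_s: 1.2
tcp_pos: [0.3575, -0.2393, 0.2924]
ee_rot: [[0.004, -1.0, 0.0], [-1.0, -0.004, 0.0], [-0.0, -0.0, -1.0]]
wrist_force: [-0.5, -0.5, -0.9]
gripper_width: 0.174
gripper_force: 0.0
1.2 [ 0.35751823 -0.23933475  0.29242869] [[ 3.89049932e-03 -9.99992308e-01  4.97211047e-04]
 [-9.99992432e-01 -3.89048556e-03  2.86379430e-05]
 [-2.67033303e-05 -4.97318700e-04 -9.99999876e-01]] [-1.20005162e+01  2.60888207e+00 -2.50347449e+01 -8.50045022e-03
 -6.23288489e+01  1.22273714e+01]
```

```bash
python3 -m pendant '[[[-180,-95,0],[0,0,0]],[[-361,-190,0],[0,0,0]],[[-361,-190,0],[0,0,0]],[[-361,-190,0],[0,0,0]],[[-361,-190,0],[0,0,0]],[[-361,-190,0],[0,0,0]],[[-361,-190,0],[0,0,0]],[[-361,-190,0],[0,0,0]],[[-361,-190,0],[0,0,0]],[[-361,-190,0],[0,0,0]]]'
python3 -m pendant '[[[0,0,48],[0,0,0]],[[0,0,96],[0,0,0]],[[0,0,130],[0,0,0]],[[0,0,144],[0,0,0]],[[0,0,144],[0,0,0]],[[0,0,144],[0,0,0]]]'
python3 -c "
from h import *
c=cap('wrist','w0.png')
s=r.sense();print(s['time_s'],s['tcp_pos'],s['wrist_force'],s['gripper_width'])"
```

```text
time_s: 2.2
tcp_pos: [0.5474, 0.1201, 0.2912]
ee_rot: [[-0.002, -1.0, -0.002], [-1.0, 0.002, -0.001], [0.001, 0.002, -1.0]]
wrist_force: [-1.4, -0.0, -0.1]
gripper_width: 0.004
gripper_force: 0.0
time_s: 2.8
tcp_pos: [0.547, 0.1186, 0.149]
ee_rot: [[-0.002, -1.0, 0.001], [-1.0, 0.002, -0.0], [0.0, -0.001, -1.0]]
wrist_force: [0.5, -0.9, 0.6]
gripper_width: 0.007
gripper_force: 0.0
2.85 [0.54742847 0.11919855 0.14970074] [0.13156358 0.65485695 0.3181019 ] 0.002652942140236896
```

View pics/w0.png

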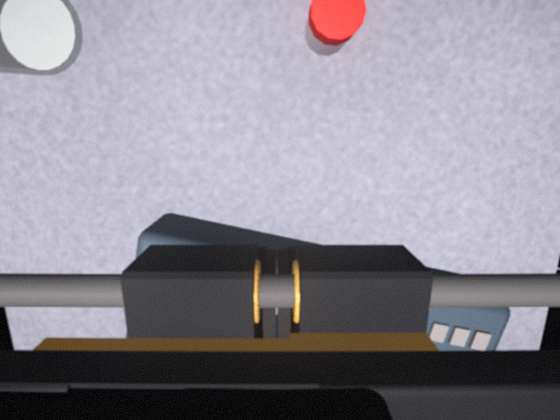

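The wrist view looks away from the ring: beaker at top left, red vial cap at (338,10), closed fingers at (277,300). It doesn't help with the ring, so I'll find the rim by touch.

```bash
python3 -m pendant '[[[-10,0,0],[0,0,0]],[[-16,0,0],[0,0,0]],[[-18,0,0],[0,0,0]],[[-18,0,0],[0,0,0]]]'; python3 -m pendant '[[[-1,0,0],[0,0,0]],[[-2,0,0],[0,0,0]],[[-3,0,0],[0,0,0]],[[-3,0,0],[0,0,0]]]'; python3 -m pendant '[[[-1,0,0],[0,0,0]],[[-2,0,0],[0,0,0]],[[-3,0,0],[0,0,0]],[[-3,0,0],[0,0,0]]]'
```

```text
time_s: 3.25
tcp_pos: [0.547, 0.1384, 0.149]
ee_rot: [[0.001, -1.0, 0.001], [-1.0, -0.001, -0.0], [0.0, -0.001, -1.0]]
wrist_force: [0.3, -2.4, 1.4]
gripper_width: 0.008
gripper_force: 0.9
time_s: 3.65
tcp_pos: [0.5462, 0.1392, 0.1488]
ee_rot: [[-0.0, -1.0, -0.003], [-1.0, 0.0, -0.004], [0.004, 0.003, -1.0]]
wrist_force: [-0.8, -8.2, 5.7]
gripper_width: 0.004
gripper_force: 4.2
time_s: 4.05
tcp_pos: [0.5449, 0.14, 0.1487]
ee_rot: [[-0.001, -1.0, -0.007], [-1.0, 0.001, -0.008], [0.008, 0.007, -1.0]]
wrist_force: [-1.9, -14.7, 9.3]
gripper_width: 0.006
gripper_force: 7.3
```

Contact starts at y≈0.1385, as expected, with a stiffness of about 2.2 N/mm. Now I'll roll: along the flat side, then around the first corner.

```bash
cat > mark.py <<'E'
from h import *
import sys
A=np.array([.562,.1965])
for nm in ('top','side'):
    c=cap(nm); f=c['frame']
    th=np.radians(np.arange(0,360,2)); best=0
    acc=0
    for rr in (.033,.0355,.038):
        P=np.c_[A[0]+rr*np.cos(th),A[1]+rr*np.sin(th),0*th+.094]
        uv=proj(c,P).astype(np.float32)
        v=cv2.remap(f[...,0],uv[:,0].copy(),uv[:,1].copy(),cv2.INTER_LINEAR).ravel().astype(float); acc=acc+v/3
    k=np.argsort(acc)[::-1][:6]
    print(nm,'deg past index:',[(int((np.degrees(th[i])-167)%360),int(acc[i])) for i in k])
s=r.sense(); print(s['time_s'],s['wrist_force'].round(1),s['tcp_pos'].round(4))
E
python3 mark.py
python3 -m pendant '[[[0,-10,0],[0,0,0]],[[0,-20,0],[0,0,0]],[[0,-30,0],[0,0,0]],[[-1.4,-40.9,0],[0,0,0]],[[-5.6,-51,0],[0,0,0]],[[-12.3,-59.7,0],[0,0,0]]]'; python3 mark.py
```

```text
top deg past index: [(155, 89), (153, 89), (151, 89), (163, 89), (161, 89), (159, 89)]
side deg past index: [(67, 181), (65, 178), (69, 167), (63, 166), (71, 141), (61, 140)]
4.15 [ -2.1 -13.9   9. ] [0.5449 0.14   0.1487]
time_s: 4.75
tcp_pos: [0.6066, 0.1566, 0.1477]
ee_rot: [[-0.001, -1.0, -0.001], [-1.0, 0.001, 0.0], [-0.0, 0.001, -1.0]]
wrist_force: [-1.3, -1.5, -0.2]
gripper_width: 0.005
gripper_force: 0.7
top deg past index: [(239, 121), (241, 121), (237, 121), (243, 120), (245, 119), (235, 118)]
side deg past index: [(143, 183), (145, 182), (141, 167), (147, 166), (139, 141), (149, 139)]
4.85 [ 2.  -1.6 -0.2] [0.6079 0.1579 0.1479]
```

That worked: 66° → 143°. The side view reads the mark clearly. The force dropped at the corner, so the tip is narrower in that direction and I'll bring the path in.

```bash
python3 -m pendant '[[[-4,2.7,0],[0,0,0]],[[-8.7,-0.7,0],[0,0,0]],[[-18.8,-4.9,0],[0,0,0]],[[-29.7,-6.3,0],[0,0,0]]]'; python3 mark.py
```

```text
time_s: 5.25
tcp_pos: [0.616, 0.1867, 0.1488]
ee_rot: [[0.0, -1.0, 0.008], [-1.0, -0.0, 0.002], [-0.002, -0.008, -1.0]]
wrist_force: [8.9, -2.6, -4.5]
gripper_width: 0.002
gripper_force: 4.3
top deg past index: [(137, 87), (139, 86), (135, 83), (141, 83), (143, 79), (133, 79)]
side deg past index: [(185, 178), (183, 172), (187, 168), (181, 156), (189, 147), (179, 128)]
5.35 [ 7.8  0.1 -4.8] [0.6161 0.1886 0.1488]
```

```bash
python3 -m pendant '[[[-9.5,0,0],[0,0,0]],[[-19,0,0],[0,0,0]],[[-29.9,1.4,0],[0,0,0]],[[-40,5.6,0],[0,0,0]],[[-48.7,12.3,0],[0,0,0]],[[-55.4,21,0],[0,0,0]],[[-59.6,31.1,0],[0,0,0]],[[-61,42,0],[0,0,0]],[[-61,51,0],[0,0,0]],[[-61,60,0],[0,0,0]]]'; python3 mark.py
```

```text
time_s: 6.35
tcp_pos: [0.5538, 0.2521, 0.1494]
ee_rot: [[0.002, -1.0, 0.008], [-1.0, -0.002, 0.01], [-0.01, -0.008, -1.0]]
wrist_force: [1.3, 9.8, -2.0]
gripper_width: 0.008
gripper_force: 5.3
top deg past index: [(311, 60), (309, 58), (313, 58), (307, 57), (281, 56), (283, 55)]
side deg past index: [(283, 96), (285, 96), (281, 95), (287, 94), (289, 93), (291, 92)]
6.45 [-0.8 10.7 -0.4] [0.5524 0.2519 0.1494]
```

```bash
python3 -m pendant '[[[1.4,10.9,0],[0,0,0]],[[5.6,21,0],[0,0,0]],[[12.3,29.7,0],[0,0,0]],[[21,36.4,0],[0,0,0]],[[31.1,40.6,0],[0,0,0]],[[42,42,0],[0,0,0]],[[51.5,42,0],[0,0,0]],[[61,42,0],[0,0,0]],[[71.9,40.6,0],[0,0,0]],[[82,36.4,0],[0,0,0]]]'; python3 mark.py
```

```text
time_s: 7.45
tcp_pos: [0.5132, 0.1643, 0.1475]
ee_rot: [[0.0, -1.0, -0.006], [-1.0, -0.0, -0.002], [0.002, 0.006, -1.0]]
wrist_force: [-4.3, -0.5, 1.8]
gripper_width: 0.005
gripper_force: 2.1
top deg past index: [(349, 92), (351, 92), (321, 92), (339, 91), (347, 91), (355, 91)]
side deg past index: [(95, 185), (93, 178), (97, 174), (91, 158), (99, 150), (89, 126)]
7.55 [-4.  -4.1  1.8] [0.5139 0.1632 0.1474]
```

The mark reads 95° into the second turn, 455° in total. I'll carry on.

```bash
python3 -m pendant '[[[8.7,-6.7,0],[0,0,0]],[[15.4,-15.4,0],[0,0,0]],[[19.6,-25.5,0],[0,0,0]],[[21,-36.4,0],[0,0,0]],[[21,-45.4,0],[0,0,0]],[[21,-54.4,0],[0,0,0]],[[19.6,-65.3,0],[0,0,0]],[[15.4,-75.4,0],[0,0,0]],[[8.7,-84.1,0],[0,0,0]],[[0,-90.8,0],[0,0,0]]]'; python3 mark.py
```

```text
time_s: 8.55
tcp_pos: [0.6089, 0.1631, 0.1475]
ee_rot: [[-0.001, -1.0, 0.002], [-1.0, 0.001, -0.002], [0.002, -0.002, -1.0]]
wrist_force: [3.9, -4.3, -1.8]
gripper_width: 0.004
gripper_force: 2.4
top deg past index: [(239, 103), (241, 103), (237, 101), (243, 100), (235, 98), (245, 98)]
side deg past index: [(235, 182), (233, 180), (237, 171), (231, 164), (239, 147), (229, 135)]
8.65 [ 7.1 -3.7 -5.5] [0.6096 0.1652 0.1479]
```

```bash
python3 -m pendant '[[[-10.1,-4.2,0],[0,0,0]],[[-21,-5.6,0],[0,0,0]],[[-30.5,-5.6,0],[0,0,0]],[[-40,-5.6,0],[0,0,0]],[[-50.9,-4.2,0],[0,0,0]],[[-61,0,0],[0,0,0]],[[-69.7,6.7,0],[0,0,0]],[[-76.4,15.4,0],[0,0,0]],[[-79.9,23.4,0],[0,0,0]],[[-79.9,23.4,0],[0,0,0]]]'; python3 -m pendant '[[[-10,-3,0],[0,0,0]],[[-19,-6,0],[0,0,0]],[[-24,-8,-20],[0,0,0]],[[-24,-8,-60],[0,0,0]],[[-24,-8,-100],[0,0,0]],[[-24,-8,-100],[0,0,0]]]'; python3 mark.py
```

```text
time_s: 9.65
tcp_pos: [0.5833, 0.2481, 0.1491]
ee_rot: [[0.002, -1.0, 0.003], [-1.0, -0.002, 0.005], [-0.005, -0.003, -1.0]]
wrist_force: [0.9, 6.3, -0.1]
gripper_width: 0.004
gripper_force: 3.7
time_s: 10.25
tcp_pos: [0.594, 0.2706, 0.255]
ee_rot: [[0.001, -1.0, 0.01], [-1.0, -0.001, 0.005], [-0.005, -0.01, -1.0]]
wrist_force: [1.0, 0.3, 0.6]
gripper_width: 0.004
gripper_force: 0.0
top deg past index: [(353, 149), (351, 144), (355, 141), (349, 127), (357, 121), (347, 99)]
side deg past index: [(355, 178), (353, 175), (357, 168), (351, 158), (359, 144), (349, 132)]
10.35 [-1.  -0.6 -0.9] [0.5916 0.2694 0.249 ]
```

The ring is about 354° into the second turn, roughly 714° in total, so it is within tolerance. Now the button.

```bash
python3 -m pendant '[[[20,48,0],[0,0,0]],[[40,94,0],[0,0,0]],[[52,122,0],[0,0,0]],[[52,122,40],[0,0,0]],[[52,122,80],[0,0,0]],[[52,122,98],[0,0,0]],[[52,122,98],[0,0,0]],[[52,122,98],[0,0,0]]]'
python3 - <<'E'
from h import *
c=cap('side'); s=r.sense(); print(s['time_s'],s['tcp_pos'].round(4),s['wrist_force'].round(1))
cv2.imwrite('pics/s1.png',cv2.resize(c['frame'][230:345,200:350],None,fx=5,fy=5,interpolation=2)[...,::-1])
E
```

```text
time_s: 11.15
tcp_pos: [0.4697, 0.2169, 0.1496]
ee_rot: [[0.0, -1.0, -0.002], [-1.0, -0.0, -0.002], [0.002, 0.002, -1.0]]
wrist_force: [-0.1, 0.6, 1.3]
gripper_width: 0.009
gripper_force: 0.0
11.2 [0.4701 0.2173 0.1505] [-0.5 -0.2  0.3]
```

View pics/s1.png

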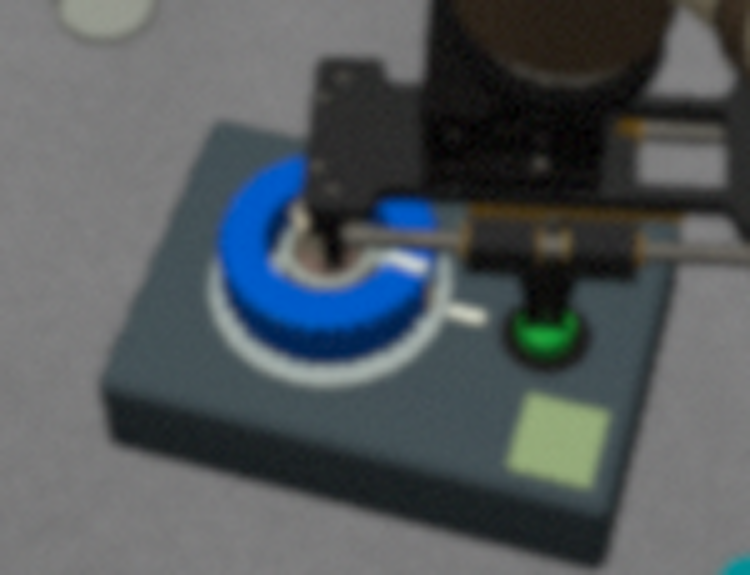

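The mark lines up with the index line: mark at (405,262), line at (465,313). The gripper body's end overhangs the vial cap at (325,250), so I'll lift and turn the tool 60° about its axis before pressing.

```bash
python3 -m pendant '[[[0,0,-40],[0,0,0]],[[0,0,-40],[0,0,-0.15]],[[0,0,-40],[0,0,-0.3]],[[0,0,-40],[0,0,-0.45]],[[0,0,-40],[0,0,-0.6]],[[0,0,-40],[0,0,-0.75]],[[0,0,-40],[0,0,-0.9]],[[0,0,-40],[0,0,-1.047]],[[0,0,-20],[0,0,-1.047]],[[0,0,0],[0,0,-1.047]]]'
python3 -m pendant '[[[0,0,5],[0,0,0]],[[0,0,10],[0,0,0]],[[0,0,14],[0,0,0]],[[0,0,17],[0,0,0]],[[0,0,17],[0,0,0]],[[0,0,17],[0,0,0]]]'
python3 - <<'E'
from h import *
c=cap('side'); s=r.sense(); print(s['time_s'],s['tcp_pos'].round(4),s['wrist_force'].round(1))
cv2.imwrite('pics/s2.png',cv2.resize(c['frame'][230:345,200:350],None,fx=5,fy=5,interpolation=2)[...,::-1])
E
```

```text
time_s: 12.2
tcp_pos: [0.4708, 0.2178, 0.152]
ee_rot: [[0.866, -0.5, 0.004], [-0.5, -0.866, 0.003], [0.002, -0.005, -1.0]]
wrist_force: [-0.3, 0.0, -0.3]
gripper_width: 0.006
gripper_force: 0.0
time_s: 12.8
tcp_pos: [0.4704, 0.2174, 0.1346]
ee_rot: [[0.866, -0.5, 0.002], [-0.5, -0.866, 0.001], [0.001, -0.002, -1.0]]
wrist_force: [-1.6, -0.4, 5.4]
gripper_width: 0.005
gripper_force: 2.8
12.85 [0.4704 0.2174 0.1346] [-0.7 -0.4  6.4]
```

View pics/s2.png

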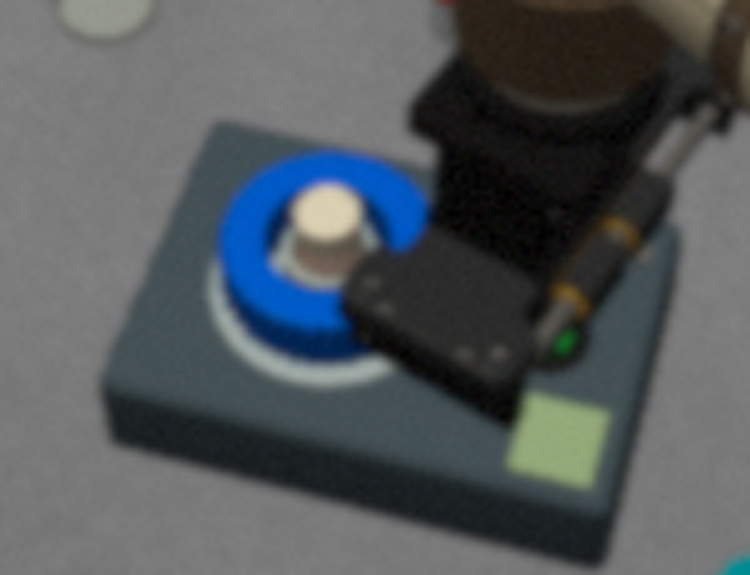

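The view shows the vial seated in the clear and the tip on the button at (565,340). The force is about 6 N, close to the end of travel. I'll press a little more to be sure, then lift off.

```bash
python3 -m pendant '[[[0,0,2],[0,0,0]],[[0,0,5],[0,0,0]],[[0,0,5],[0,0,0]],[[0,0,5],[0,0,0]]]'
python3 -m pendant '[[[0,0,-10],[0,0,0]],[[0,0,-40],[0,0,0]],[[0,0,-80],[0,0,0]],[[0,0,-120],[0,0,0]],[[120,0,-140],[0,0,0]],[[120,0,-140],[0,0,0]],[[120,0,-140],[0,0,0]],[[120,0,-140],[0,0,0]]]'
python3 - <<'E'
from h import *
c=cap('side','s3.png'); s=r.sense(); print(s['time_s'],s['tcp_pos'].round(4),s['wrist_force'].round(1))
E
python3 mark.py
```

```text
time_s: 13.25
tcp_pos: [0.4705, 0.2175, 0.1341]
ee_rot: [[0.867, -0.498, 0.003], [-0.498, -0.867, 0.001], [0.002, -0.002, -1.0]]
wrist_force: [-11.5, -2.6, 33.3]
gripper_width: 0.003
gripper_force: 17.0
time_s: 14.05
tcp_pos: [0.5761, 0.1557, 0.2687]
ee_rot: [[0.864, -0.503, 0.002], [-0.503, -0.864, 0.001], [0.002, -0.002, -1.0]]
wrist_force: [-0.5, 0.4, -0.5]
gripper_width: 0.007
gripper_force: 0.0
14.1 [0.5745 0.1563 0.2681] [-1.1 -0.2  0.2]
top deg past index: [(353, 148), (351, 143), (355, 139), (349, 126), (357, 119), (347, 99)]
side deg past index: [(355, 182), (353, 178), (357, 172), (351, 160), (359, 147), (349, 134)]
14.2 [-1.   0.5 -0.3] [0.5731 0.1571 0.268 ]
```

View pics/s3.png

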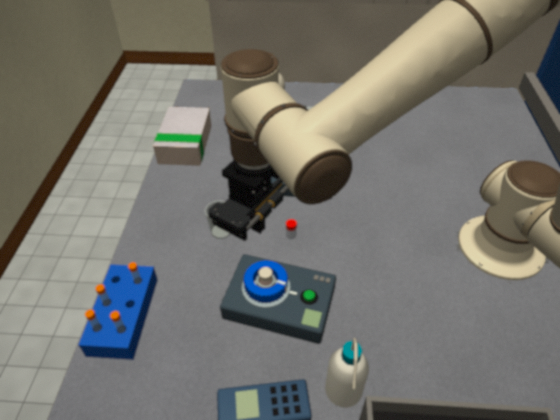

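The button bottomed out (33 N against its stop, within the limit) and is up again at (309,296). The mark at (280,283) meets the index line, the vial is seated, and everything else in view is undisturbed.

```bash
python3 -c "
from station import r
print(r.finish_job())"
```

```text
the job is handed in; nothing more can be done
None
```

Job handed in at about 14 s: the blue ring stands about 714° open (two turns, within about 6° of the index line), then its green button was pressed fully down and came back up; the arm touched nothing else.

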